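# Bring the yellow ramekin to the front of the cupboard turntable

### The job

Push the white turntable round by the blue knobs on its rim until the yellow ramekin stands at the front, its middle in line with the red pointer that sticks out from under the turntable. Turn it gently, and do not touch or lift any of the dishes standing on it. Leave everything beside it where it is, and finish with the turntable at rest and the hand clear.

Things in the scene. Friction and masses are not known exactly. Their poses are not given: they have to be found in the camera images.
- base: Fixed grey foot, a disc 210 mm across and 11 mm high under the white tray, with a flat red pointer (4 mm high, 20 mm wide, tip pointed). Origin on the turntable's axis at the cupboard floor (z = 0). The pointer runs along its own -x axis (roughly toward the robot, up to 0.4 rad off) and shows where the front is. It does not move.
- pointer_tip (a point): Tip of the red pointer, 220 mm from the turntable's axis, so 60 mm beyond the tray's edge, 4 mm above the floor. The line from the axis to this point is the front line.
- tray: White plastic turntable tray, 320 mm across, underside 12 mm and top 20 mm above the floor, 0.6 kg. Origin on its axis at floor height, z up. Turns either way about z, more than a full turn each way; friction 0.12 N m: 1 to 2 N at the rim moves it and it stops at once when no longer pushed. Outside a radius of 115 mm it is bare but for the knobs.
- knob0 (a point): Centre of the top of one of the tray's eight equal upright blue knobs, the one on the tray's own +x axis. The knobs stand 150 mm from the axis, 45 degrees apart, each 16 mm across, rising from 20 to 55 mm above the floor.
- ramekin: Yellow ramekin, 82 mm across the rim and 45 mm high, loose on the tray with its centre about 67 mm from the axis; origin at the centre of its underside (20 mm above the floor). This is the one to bring to the front. About 0.2 kg; it rides round with the tray without slipping when turned gently.
- blue_ramekin: Blue ramekin, 82 mm across and 45 mm high, loose on the tray; origin at the centre of its underside. Not to be touched.
- spice_jar: Amber spice jar with a green cap, 50 mm across and 60 mm high (top 80 mm above the floor, the tallest thing on the tray), loose on the tray; origin at the centre of its underside. Not to be touched.
- cups: Two nested steel measuring cups joined by a ring, 68 mm across and 41 mm high, handles along its own -x out to 75 mm from its centre, over the middle of the tray; loose on the tray; origin at the centre of its underside. Not to be touched.
- pie_dish: Glass pie dish, 224 mm across, 40 mm high, on the floor to the robot's left of the turntable; origin at the centre of its underside. Bystander.
- brownie_tin: Square brownie tin with a sliding cover, about 220 by 212 mm and 63 mm high, on the floor to the robot's right of the turntable; origin at the centre of its underside. Bystander.
- oil_bottle: Green glass oil bottle, 66 mm across, 200 mm high, behind and left of the turntable; origin at the centre of its underside. Bystander.
Mind the look-alikes: they are no part of the job. There is more than one size of the ramekin; the one meant has the size given above.

How it is judged:
At the end, for the whole second after the job is handed in: Yellow ramekin within 16 mm of the line from the axis to the red pointer, at least 50 mm out on that side; tray at rest (under 0.05 rad/s); all four dishes upright on the tray, centres within 95 mm of its axis; pie dish, tin and bottle within 20 mm of their starts (y of ramekin in the frame of base between -0.016 and 0.016 m and x of ramekin in the frame of base below -0.05 m and angular speed of tray below 0.05 rad/s and linear speed of ramekin below 0.01 m/s and horizontal distance between each of ramekin, blue_ramekin, spice_jar, cups and tray below 0.095 m and height (world z) of ramekin between 0.014 and 0.026 m and height (world z) of blue_ramekin between 0.014 and 0.026 m and height (world z) of spice_jar between 0.014 and 0.026 m and height (world z) of cups between 0.014 and 0.026 m and angle between each of ramekin, blue_ramekin, spice_jar, cups's own z axis and vertical below 0.1 rad and distance of each of pie_dish, brownie_tin, oil_bottle from where it was at the start of the episode below 0.02 m); the robot touches nothing.
It fails at once if the robot touches a dish that stands on the tray (more than 0.5 N) (contact force between any of the arm, the fingers and ramekin above 0.5 N or contact force between any of the arm, the fingers and blue_ramekin above 0.5 N or contact force between any of the arm, the fingers and spice_jar above 0.5 N or contact force between any of the arm, the fingers and cups above 0.5 N).
It fails at once if a dish on the tray is lifted more than 12 mm (height (world z) of any of ramekin, blue_ramekin, spice_jar, cups above 0.032 m).
It fails at once if a dish on the tray tips more than 0.3 rad (angle between any of ramekin, blue_ramekin, spice_jar, cups's own z axis and vertical above 0.3 rad).
It fails at once if the tray is spun hard (faster than 3 rad/s, half a turn a second) (angular speed of tray above 3 rad/s).
It fails at once if the pie dish, brownie tin or oil bottle is moved more than 20 mm (distance of any of pie_dish, brownie_tin, oil_bottle from where it was at the start of the episode above 0.02 m).
It also fails if it takes over 45 s, if anything falls off the work surface, if the arm or the gripper's body presses on something with over 40 N, if the wrist force passes 120 N, or if a joint passes its speed limit or range.

### The arm

A 6-joint arm with a two-finger parallel gripper is mounted at the origin on the work surface. World frame = base frame: x ahead of the robot, y to its left, z up, the work surface at z = 0. Lengths are in m, angles in rad, forces in N, time in s.
With the tool pointing down it reaches from about 0.425 to 0.95 m from the base axis. Payload 14.7 kg.
Tool frame: the origin (TCP) lies midway between the tips of the shut fingers; the grasp point (between the pads) lies 19 mm behind it; z points along the fingers, y is the line along which they close (so a half turn about z gives the same grasp; the last joint's range is limited). The gripper opens to 85 mm and grips with 20 to 120 N. Pads are 22 mm wide; open, the fingers measure 114 mm over their backs; the gripper's body (76 mm by 85 mm) begins 54 mm behind the grasp point. The pads swing forward as they close: fully open they stand 13 mm farther back than shut.
Start: joints at [-1.376, 0.48, 1.596, -0, 1.065, -0.047], TCP at [0.156, -0.631, 0.231] pointing down, gripper open.
Joint ranges: [-2.75, 2.75], [-0.82, 2.05], [0.23, 2.67], [-1.56, 4.7], [0.09, 2.69], [-2.92, 2.92]. Speed limits (rad/s): [1.89, 1.89, 2.39, 3.01, 3.01, 3.01].

### API

Orientations are given as [roll, pitch, yaw] about the fixed x, y, z axes, in that order (R = Rz(yaw) Ry(pitch) Rx(roll)).
In Python, from workcell import ctrl gives the robot as it stands.
- The arm moves only by the tool arm_command, never from a script. Its argument "increments" is text: rows parted by semicolons, each of 7 numbers parted by spaces: the shift along the tool's x, y, z in fractions of the full range, 1 being 100 cm, then the turn, a rotation vector about the tool's x, y, z in parts of the range, where 1.0 means 2 rad, then the opening, from -1 (shut) to 1 (fully open). In form: tx ty tz rx ry rz hand; .... A call has 1 to 20 rows; each row is the pose to reach, as a shift and turn from the pose commanded when the call began, along the tool's axes at that moment; what a row does not reach only later rows make up. A row lasts 1/10 s, in which the tool goes at most 50 mm and 8.59 degrees, less where a joint would pass 70% of its speed; a pose out of reach is approached as far as the arm can. No shift or turn number may pass 1 either way. A call with a gripper value outside its range is refused whole. The fingers move at their own pace and stop on an object; "squeeze" is the grip in N (left out, the last holds). Time passes only in rows, so rows that repeat a pose let the fingers close. It gives the time, the measured TCP pose, the force, the opening and the grip force at its end, in the units of the state.
- ctrl.read_state(): the state, without advancing time (a new reading comes with each control period).
- ctrl.capture(name): name is "scene" or "top" or "wrist"; returns a dict with "image" (384x512x3 uint8, red, green, blue), "z_map" (384x512 float32, m along the optical axis (not along the pixel's ray), 0 where there is no reading), "fx", "fy", "cx", "cy" (pixels), "view" (4x4, takes a point from world to camera coordinates). Camera axes: x right, y down, z forward; pixel columns grow to the right and rows downward; lengths in m; the calibration is good to about 2 mm. A picture is of the moment at which its call begins.
- ctrl.sign_off(): hands the job in; it is judged then, once.
The state is a dict: "time": time; "qpos": joint angles; "qd": joint speeds; "joint_efforts": joint torques, N m; "tcp_pos": TCP position; "tcp_rot": TCP orientation; "ft_force": force on the tool from outside, world axes, zero at the start; "wrist_torque": the same for the moment, N m; "opening": finger opening in m; "gripper_force": force on a finger pad.
Only numpy, scipy, OpenCV 4.12 (cv2) and the standard library are available. Lean on these libraries where they do the work, as an engineer would, in place of code of your own. Each camera call takes 0.05 s, during which the arm holds its last target. There are 200 camera calls.

## Working session

There is one attempt and no reset: what is moved stays moved. The work goes in short steps, Python scripts to look and compute and a tool call to move; the robot and the scene stay as the last step left them, time stands still between calls to the robot, and variables do not carry over. Pictures are saved under pics/ and viewed, at most 10 in all, crops included, and the job is handed in when it is done.

Besides the shell and the picture viewer there is one more tool, called after "Request:" by a JSON object that holds its "api" and its "payload", one argument or row to a line. arm_command: Moves the arm, as the interface text tells. Its arguments: {"type":"object","properties":{"increments":{"type":"string"},"squeeze":{"type":"number"}},"required":["increments"]}

```bash
mkdir -p pics; python3 - <<'E'
from workcell import ctrl
import cv2, numpy as np
s=ctrl.read_state(); print(s['time'],s['tcp_pos'],s['tcp_rot'])
ims=[]
for n in ("scene","top"):
    c=ctrl.capture(n); np.savez(n+"0.npz",**c)
    cv2.imwrite(f"pics/{n}0.png",cv2.resize(c["image"][:,:,::-1],(800,600)))
    print(n,c["fx"],c["cx"],c["cy"],np.round(np.linalg.inv(c["view"]),3).tolist())
E
```

```text
0.0 [ 0.15555849 -0.63069821  0.23067137] [-3.14039598e+00 -6.92333476e-05  2.41745939e-01]
scene 354.1521060577842 253.46996500747377 189.34256360781478 [[0.062, 0.706, -0.706, 1.431], [0.998, -0.054, 0.033, -0.029], [-0.015, -0.706, -0.708, 0.963], [0.0, 0.0, 0.0, 1.0]]
top 452.7125378709191 265.13050778171265 190.4825804042135 [[0.019, -0.981, 0.194, 0.303], [-1.0, -0.018, 0.009, 0.008], [-0.006, -0.194, -0.981, 1.326], [0.0, 0.0, 0.0, 1.0]]
```

View pics/top0.png

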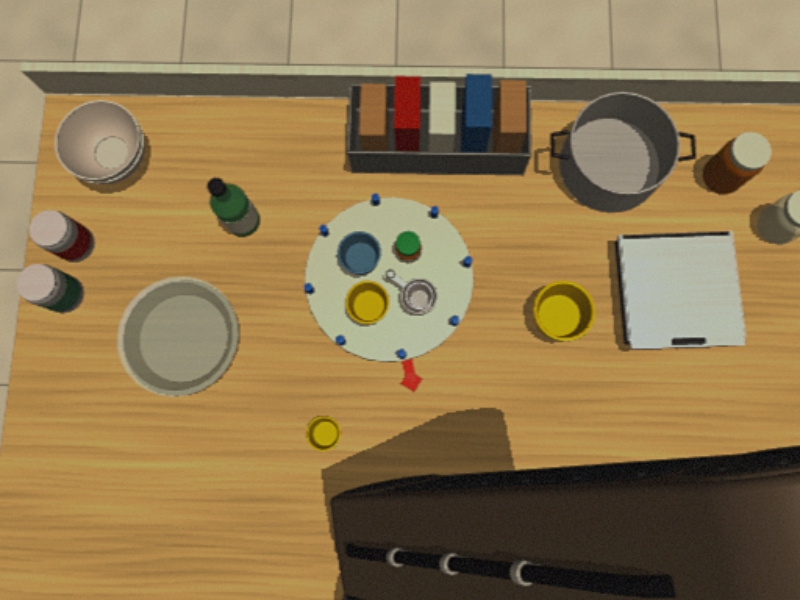

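View pics/scene0.png

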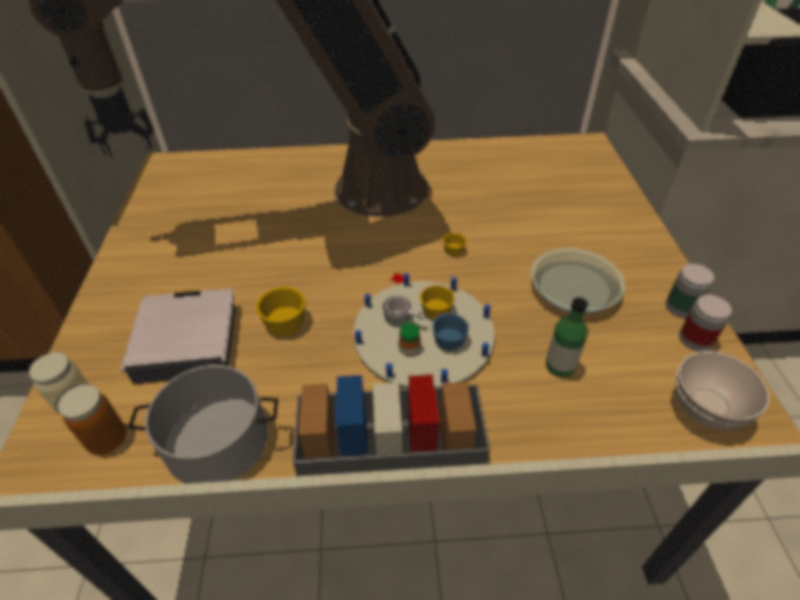

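The top view shows the yellow candidates at (800x600 px): on the tray (368,302), a large one on the floor (563,311) and a tiny one on the floor (323,433). The one meant stands on the tray. The eight knobs ring the tray, and the red pointer's tip is at about (413,390).

```bash
cat > h.py <<'E'
import numpy as np, cv2
from scipy.optimize import least_squares
def world(c):
    v,u=np.mgrid[:384,:512]; z=c["z_map"]
    p=np.stack([(u-c["cx"])/c["fx"]*z,(v-c["cy"])/c["fy"]*z,z,np.ones_like(z)],-1)
    return (p@np.linalg.inv(c["view"]).T)[...,:3]
def circ(p,r=None):
    f=lambda q: np.hypot(p[:,0]-q[0],p[:,1]-q[1])-(q[2] if r is None else r)
    return least_squares(f,[*p[:,:2].mean(0),r or .04],loss='soft_l1',f_scale=.003).x
def analyse(c,roi=(0.45,0.95,-.22,.25)):
    w=world(c); hsv=cv2.cvtColor(c["image"],cv2.COLOR_RGB2HSV).astype(int); H,S,V=np.moveaxis(hsv,-1,0)
    x,y,z=np.moveaxis(w,-1,0); R=(c["z_map"]>0)&(x>roi[0])&(x<roi[1])&(y>roi[2])&(y<roi[3])
    o={}
    blue=R&(H>100)&(H<130)&(S>130)&(z>.03)&(z<.075)
    n,l,st,ce=cv2.connectedComponentsWithStats(blue.astype(np.uint8))
    ks=[]
    for i in range(1,n):
        if 4<=st[i,4]<150:
            p=w[l==i]; ks.append([*p[p[:,2]>p[:,2].max()-.01].mean(0),p[:,2].max(),st[i,4],*ce[i]])
    o["knobs"]=np.array(ks)
    o["yellow"]=w[R&(H>20)&(H<32)&(S>190)&(z>.03)&(z<.09)]
    o["red"]=w[R&((H<6)|(H>174))&(S>170)&(V>90)&(z<.03)]
    return o
E
python3 - <<'E'
from h import *
np.set_printoptions(precision=4,suppress=True)
for n in ("scene","top"):
    c=dict(np.load(n+"0.npz")); o=analyse(c); print(n); k=o["knobs"]; print(k)
    print("red",len(o["red"]),o["red"].mean(0),o["red"][o["red"][:,0].argmin()], o["red"][:,0].min())
    Y=o["yellow"]; 
    w=world(c); x,y,z=np.moveaxis(w,-1,0); T=(c["image"].min(-1)>120)&(abs(z-.02)<.006)&(x>.45)&(x<.95)&(abs(y)<.22)
    print("tray pts",T.sum(),z[T].mean()); cn=[q[0] for q in [cv2.convexHull(w[T][:,:2].astype(np.float32))]][0][:,0]
    ax=circ(cn); print("tray circle",ax)
    d=np.hypot(*(Y[:,:2]-ax[:2]).T); Y=Y[d<.12]; top=Y[Y[:,2]>.055]; print("yellow",len(Y),Y[:,2].max(),"rim fit",circ(top),"r41 outer hull",circ(cv2.convexHull(top[:,:2].astype(np.float32))[:,0],.041))
    G=w[(abs(x-ax[0])<.2)&(abs(y-ax[1])<.2)&(z>.028)&(z<.1)]; print("maxz",G[:,2].max())
im=np.load("top0.npz")["image"][110:270,180:320,::-1]; cv2.imwrite("pics/crop0.png",cv2.resize(im,None,fx=3.7,fy=3.7,interpolation=cv2.INTER_CUBIC))
E
```

```text
scene
[[  0.5783   0.2148   0.0521   0.0551   6.     311.1667 197.8333]
 [  0.635   -0.0776   0.0544   0.057    7.     228.8571 215.1429]
 [  0.6906   0.1919   0.0543   0.0575   8.     310.25   223.    ]
 [  0.7298  -0.0152   0.0523   0.0568   9.     248.6667 236.    ]
 [  0.7506   0.0968   0.0529   0.0555   8.     284.     239.125 ]]<stdin>:5: RuntimeWarning: Mean of empty slice.
  ret = um.true_divide(
Traceback (most recent call last):
ValueError: attempt to get argmin of an empty sequence
```

```bash
sed -i 's/roi=(0.45,0.95,-.22,.25)/roi=(0.33,0.85,-.15,.3)/' h.py
python3 - <<'E'
from h import *
np.set_printoptions(precision=4,suppress=True)
for n in ("scene","top"):
    c=dict(np.load(n+"0.npz")); o=analyse(c); print(n); k=o["knobs"]; k=k[np.hypot(k[:,0]-.61,k[:,1]-.06)<.2]; print(k)
    print("knob circle",circ(k),circ(k,.15))
    r=o["red"]; print("red",len(r)); 
    if len(r): print(r.mean(0),r[r[:,0].argmin()])
    w=world(c); x,y,z=np.moveaxis(w,-1,0); T=(c["image"].min(-1)>120)&(abs(z-.02)<.006)&(np.hypot(x-.61,y-.06)<.19)
    ax=circ(cv2.convexHull(w[T][:,:2].astype(np.float32))[:,0]); print("tray",T.sum(),z[T].mean(),ax)
    Y=o["yellow"]; d=np.hypot(*(Y[:,:2]-ax[:2]).T); Y=Y[d<.12]; top=Y[Y[:,2]>.055]
    print("yellow",len(Y),Y[:,2].max(),circ(cv2.convexHull(top[:,:2].astype(np.float32))[:,0]))
    d=np.hypot(x-ax[0],y-ax[1]); G=z[(d<.12)]; print("maxz",G.max())
im=np.load("top0.npz")["image"][115:260,180:320,::-1]; cv2.imwrite("pics/crop0.png",cv2.resize(im,None,fx=4,fy=4,interpolation=cv2.INTER_CUBIC))
E
```

```text
scene
[[  0.5783   0.2148   0.0521   0.0551   6.     311.1667 197.8333]
 [  0.635   -0.0776   0.0544   0.057    7.     228.8571 215.1429]
 [  0.6906   0.1919   0.0543   0.0575   8.     310.25   223.    ]
 [  0.7298  -0.0152   0.0523   0.0568   9.     248.6667 236.    ]
 [  0.7506   0.0968   0.0529   0.0555   8.     284.     239.125 ]]
knob circle [0.6054 0.0684 0.1492] [0.6044 0.0682 0.15  ]
red 24
[0.4115 0.0243 0.0047] [0.3986 0.0304 0.0023]
tray 2231 0.01971071401712489 [0.6011 0.0687 0.1546]
yellow 231 0.06789451967998983 [0.5482 0.103  0.0404]
maxz 0.08617762724171141
top
[[  0.7465   0.0993   0.0539   0.0584  23.     239.6957 127.    ]
 [  0.7233  -0.0137   0.0555   0.061   22.     277.5    135.    ]
 [  0.6824   0.194    0.0544   0.0584  21.     206.8095 146.9524]
 [  0.6271  -0.0759   0.0556   0.0605  20.     298.65   166.8   ]
 [  0.5707   0.2163   0.054    0.0585  21.     197.0952 183.9524]
 [  0.5155  -0.0529   0.0556   0.0601  20.     290.5    204.5   ]
 [  0.4754   0.1541   0.0541   0.0576  19.     217.3684 217.    ]
 [  0.4515   0.0424   0.0548   0.0579  17.     256.5882 226.1176]]
knob circle [0.5993 0.0703 0.1494] [0.5992 0.0702 0.15  ]
red 138
[0.416  0.0264 0.0042] [0.3906 0.0206 0.0123]
tray 6178 0.020355732132523528 [0.6007 0.0697 0.1582]
yellow 292 0.06991806335496809 [0.5445 0.1058 0.039 ]
maxz 0.0873752266043939
```

View pics/crop0.png

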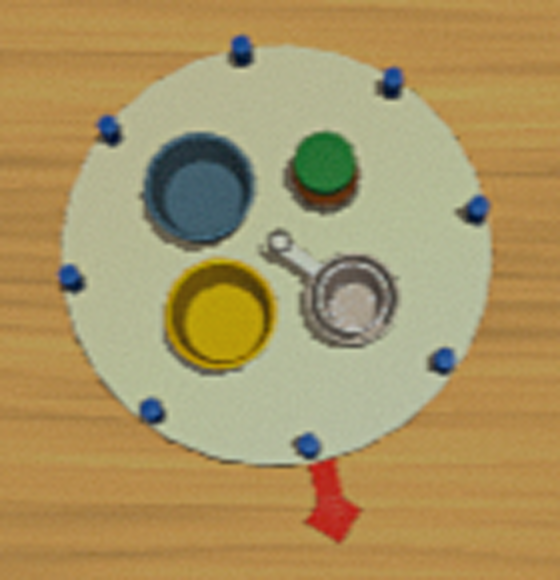

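The crop confirms the choice: the yellow ramekin on the tray is at crop (220,313), measured 0.066 m from the axis, 80 mm across, rim at 0.065–0.07 m. The pointer tip is at crop (340,540). The ramekin bears about 147° and the front about 193°, so the tray needs about +46° (counter-clockwise). I will push the knob at (0.475, 0.154) from its far side, with the fingers shut.

```bash
cat >> h.py <<'E'
from scipy.spatial.transform import Rotation as Ro
def shifts(s,pts):
    R=Ro.from_euler('xyz',s["tcp_rot"]).as_matrix()
    return np.round((np.atleast_2d(pts)-s["tcp_pos"])@R*100,1)
E
python3 - <<'E'
from h import *; from workcell import ctrl
P=np.array([[.1556,-.6307,.2307],[.45,-.40,.23],[.57,-.10,.22],[.502,.187,.15]])
out=[]
for a,b in zip(P,P[1:]):
    n=int(np.ceil(np.linalg.norm(b-a)/.04)); out+= [a+(b-a)*i/n for i in range(1,n+1)]
s=ctrl.read_state(); print(len(out)); print(shifts(s,out).tolist())
E
```

```text
27
[[3.4, -1.5, 0.0], [6.8, -3.1, 0.0], [10.2, -4.6, 0.0], [13.6, -6.1, 0.0], [17.1, -7.7, 0.0], [20.5, -9.2, 0.1], [23.9, -10.7, 0.1], [27.3, -12.3, 0.1], [30.7, -13.8, 0.1], [34.1, -15.4, 0.1], [36.2, -18.3, 0.2], [38.3, -21.2, 0.3], [40.4, -24.1, 0.4], [42.5, -27.0, 0.5], [44.6, -29.9, 0.7], [46.7, -32.9, 0.8], [48.8, -35.8, 0.9], [50.9, -38.7, 1.0], [52.9, -41.6, 1.1], [53.0, -45.3, 2.0], [53.0, -49.0, 2.9], [53.0, -52.7, 3.8], [53.1, -56.4, 4.6], [53.1, -60.0, 5.5], [53.1, -63.7, 6.4], [53.2, -67.4, 7.3], [53.2, -71.1, 8.2]]
```

Careful with the scale: shifts go in shares of 100 cm and turns go in shares of 2 rad. That gives: 52.9 cm / 100 = 0.529, 50.9 cm / 100 = 0.509, 0.59 rad / 2 = 0.295.

Request:
{"api": "arm_command", "payload": {
  "increments": "0.034 -0.015 0 0 0 0.025 -1; 0.068 -0.031 0 0 0 0.05 -1; 0.102 -0.046 0 0 0 0.075 -1; 0.136 -0.061 0 0 0 0.1 -1; 0.171 -0.077 0 0 0 0.125 -1; 0.205 -0.092 0 0 0 0.15 -1; 0.239 -0.107 0 0 0 0.175 -1; 0.273 -0.123 0 0 0 0.2 -1; 0.307 -0.138 0 0 0 0.225 -1; 0.341 -0.154 0 0 0 0.25 -1; 0.362 -0.183 0.002 0 0 0.275 -1; 0.383 -0.212 0.003 0 0 0.295 -1; 0.404 -0.241 0.004 0 0 0.295 -1; 0.425 -0.27 0.005 0 0 0.295 -1; 0.446 -0.299 0.007 0 0 0.295 -1; 0.467 -0.329 0.008 0 0 0.295 -1; 0.488 -0.358 0.009 0 0 0.295 -1; 0.509 -0.387 0.01 0 0 0.295 -1; 0.529 -0.416 0.011 0 0 0.295 -1; 0.529 -0.416 0.011 0 0 0.295 -1",
  "squeeze": 20
}}

```text
time: 2.1
tcp_pos: [0.5706, -0.097, 0.2199]
tcp_rot: [-3.141, 0.0, -0.345]
ft_force: [0.4, -1.4, 0.1]
opening: 0.0004
gripper_force: 0.0
```

```bash
python3 - <<'E'
from h import *; from workcell import ctrl
s=ctrl.read_state(); print(s['time'],s['tcp_pos'],s['tcp_rot'],s['opening'],s['qpos'])
a=s['tcp_pos']; b=np.array([.502,.188,.15])
print(shifts(s,[a+(b-a)*i/10 for i in range(1,11)]+[[.502,.188,.036]]).tolist(), 'yaw to -.349: rz',s['tcp_rot'][2]+.349)
E
```

```text
2.1 [ 0.5705588  -0.09699841  0.21993198] [-3.14079456e+00  4.78170546e-04 -3.45351657e-01] 0.0004223394364166876 [-2.21321962e-01  3.93118242e-01  1.77563250e+00  1.02954095e-03
  9.73217916e-01  1.69424679e+00]
[[-1.6, -2.4, 0.7], [-3.2, -4.9, 1.4], [-4.8, -7.3, 2.1], [-6.4, -9.8, 2.8], [-8.0, -12.2, 3.5], [-9.7, -14.7, 4.2], [-11.3, -17.1, 4.9], [-12.9, -19.6, 5.6], [-14.5, -22.0, 6.3], [-16.1, -24.5, 7.0], [-16.1, -24.5, 18.4]] yaw to -.349: rz 0.003648343403923837
```

Scaled: -24.5 cm / 100 = -0.245, -19.6 cm / 100 = -0.196.

Request:
{"api": "arm_command", "payload": {
  "increments": "-0.016 -0.024 0.007 0 0 0 -1; -0.032 -0.049 0.014 0 0 0 -1; -0.048 -0.073 0.021 0 0 0 -1; -0.064 -0.098 0.028 0 0 0 -1; -0.08 -0.122 0.035 0 0 0 -1; -0.097 -0.147 0.042 0 0 0 -1; -0.113 -0.171 0.049 0 0 0 -1; -0.129 -0.196 0.056 0 0 0 -1; -0.145 -0.22 0.063 0 0 0 -1; -0.161 -0.245 0.07 0 0 0 -1; -0.161 -0.245 0.09 0 0 0 -1; -0.161 -0.245 0.11 0 0 0 -1; -0.161 -0.245 0.11 0 0 0 -1"
}}

```text
time: 3.4
tcp_pos: [0.5003, 0.1841, 0.1082]
tcp_rot: [3.139, 0.003, -0.348]
ft_force: [0.5, 0.8, 0.4]
opening: -0.0001
gripper_force: 0.0
```

```bash
python3 - <<'E'
from h import *; from workcell import ctrl
np.set_printoptions(precision=4,suppress=True)
s=ctrl.read_state(); print(s['time'],s['tcp_pos'],s['tcp_rot'],s['qpos'])
t=ctrl.capture("wrist"); np.savez("w1.npz",**t)
o=analyse(t,(.3,.9,-.2,.4)); print(o["knobs"])
c=ctrl.capture("scene")
im=np.hstack([cv2.resize(t["image"],(400,300)),cv2.resize(c["image"][90:300,150:430],(400,300))])
cv2.imwrite("pics/w1.png",im[:,:,::-1])
E
```

```text
3.4 [0.5003 0.1841 0.1082] [ 3.1391  0.0032 -0.3479] [ 0.2958  0.4852  1.9738 -0.0001  0.6867  2.2146]
[[  0.6093   0.1042   0.0545   0.0582   7.     324.4286   9.4286]]
```

View pics/w1.png

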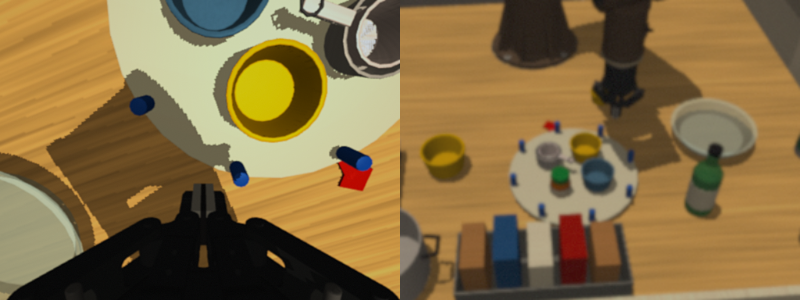

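The wrist view (left) shows the shut fingertips at (203,195), just behind the front-left knob at (238,173). The linkage spreads sideways, along the rim, away from the dishes. The TCP is at radius 0.151 m, bearing 131°. Lowering between the knobs.

Scaled: 7.1 cm / 100 = 0.071, 6.7 cm / 100 = 0.067.

Request:
{"api": "arm_command", "payload": {
  "increments": "0 -0.003 0.01 0 0 0 -1; 0 -0.003 0.02 0 0 0 -1; 0 -0.003 0.03 0 0 0 -1; 0 -0.003 0.04 0 0 0 -1; 0 -0.003 0.05 0 0 0 -1; 0 -0.003 0.06 0 0 0 -1; 0 -0.003 0.067 0 0 0 -1; 0 -0.003 0.071 0 0 0 -1; 0 -0.003 0.071 0 0 0 -1"
}}

```text
time: 4.4
tcp_pos: [0.5026, 0.1875, 0.0387]
tcp_rot: [3.141, 0.001, -0.348]
ft_force: [0.0, 0.4, 0.6]
opening: -0.0001
gripper_force: 0.0
```

```bash
python3 - <<'E'
from h import *; from workcell import ctrl
s=ctrl.read_state(); print(s['time'],s['tcp_pos'],s['tcp_rot'],s['ft_force'])
a=np.array([.600,.070]); d=s['tcp_pos'][:2]-a; print(np.hypot(*d),np.degrees(np.arctan2(d[1],d[0])))
th=np.radians(np.arange(134,186,2)); pts=np.c_[a[0]+.152*np.cos(th),a[1]+.152*np.sin(th),np.full(len(th),.037)]
for t,r in zip(np.degrees(th),shifts(s,pts)): print(int(round(t)),r.tolist())
E
```

```text
4.4 [0.50263442 0.1874593  0.03871883] [ 3.14106990e+00  7.42056204e-04 -3.48235160e-01] [0.00477146 0.43633039 0.60827282]
0.15256717725058705 129.65636420425054
134 [-0.5, 1.0, 0.2]
136 [-0.7, 1.5, 0.2]
138 [-0.9, 2.0, 0.2]
140 [-1.1, 2.5, 0.2]
142 [-1.3, 3.0, 0.2]
144 [-1.4, 3.5, 0.2]
146 [-1.6, 4.0, 0.2]
148 [-1.7, 4.5, 0.2]
150 [-1.8, 5.1, 0.2]
152 [-1.9, 5.6, 0.2]
154 [-2.0, 6.1, 0.2]
156 [-2.0, 6.6, 0.2]
158 [-2.0, 7.2, 0.2]
160 [-2.0, 7.7, 0.2]
162 [-2.0, 8.2, 0.2]
164 [-2.0, 8.8, 0.2]
166 [-2.0, 9.3, 0.2]
168 [-1.9, 9.8, 0.2]
170 [-1.8, 10.3, 0.2]
172 [-1.7, 10.9, 0.2]
174 [-1.6, 11.4, 0.2]
176 [-1.5, 11.9, 0.2]
178 [-1.3, 12.4, 0.2]
180 [-1.1, 12.9, 0.2]
182 [-0.9, 13.4, 0.2]
184 [-0.7, 13.9, 0.2]
```

Scaled: 9.8 cm / 100 = 0.098, 9.3 cm / 100 = 0.093.

Request:
{"api": "arm_command", "payload": {
  "increments": "-0.005 0.01 0.001 0 0 0 -1; -0.007 0.015 0.001 0 0 0 -1; -0.009 0.02 0.001 0 0 0 -1; -0.011 0.025 0.001 0 0 0 -1; -0.013 0.03 0.001 0 0 0 -1; -0.014 0.035 0.001 0 0 0 -1; -0.016 0.04 0.001 0 0 0 -1; -0.017 0.045 0.001 0 0 0 -1; -0.018 0.051 0.001 0 0 0 -1; -0.019 0.056 0.001 0 0 0 -1; -0.02 0.061 0.001 0 0 0 -1; -0.02 0.066 0.001 0 0 0 -1; -0.02 0.072 0.001 0 0 0 -1; -0.02 0.077 0.001 0 0 0 -1; -0.02 0.082 0.001 0 0 0 -1; -0.02 0.088 0.001 0 0 0 -1; -0.02 0.093 0.001 0 0 0 -1; -0.019 0.098 0.001 0 0 0 -1; -0.019 0.098 0.001 0 0 0 -1"
}}

```text
time: 6.3
tcp_pos: [0.4513, 0.1013, 0.0383]
tcp_rot: [3.141, 0.0, -0.349]
ft_force: [-0.2, 0.2, -0.2]
opening: -0.0001
gripper_force: 0.0
```

```bash
python3 - <<'E'
from h import *; from workcell import ctrl
np.set_printoptions(precision=4,suppress=True)
s=ctrl.read_state(); a=np.array([.600,.070]); d=s['tcp_pos'][:2]-a; print(s['time'],s['tcp_pos'],s['ft_force'],np.hypot(*d),np.degrees(np.arctan2(d[1],d[0])))
for n in ("top","scene","wrist"):
    c=ctrl.capture(n); np.savez(n+"2.npz",**c); o=analyse(c); k=o["knobs"]; print(n)
    if len(k):
        q=k[:,:2]-a; m=abs(np.hypot(*q.T)-.15)<.012; print("knob angles",np.degrees(np.arctan2(q[m,1],q[m,0]))%360)
    Y=o["yellow"]; Y=Y[(np.hypot(*(Y[:,:2]-a).T)<.12)&(Y[:,2]>.055)]
    if len(Y)>20:
        f=circ(cv2.convexHull(Y[:,:2].astype(np.float32))[:,0],.040); q=f[:2]-a; print("ramekin",len(Y),f,np.hypot(*q),np.degrees(np.arctan2(q[1],q[0]))%360)
im=np.hstack([cv2.resize(np.load(n+"2.npz")["image"],(400,300)) for n in ("wrist","top")]); cv2.imwrite("pics/w2.png",im[:,:,::-1])
E
```

```text
6.3 [0.4513 0.1013 0.0383] [-0.1659  0.2151 -0.2388] 0.15195875576560705 168.11793373905266
top
knob angles [357.4886  42.7482 311.8229  87.6923 266.9152 221.7815]
scene
knob angles [130.8063  85.3626 269.3788  39.9172 313.1943]
ramekin 99 [0.5355 0.0713 0.04  ] 0.0644744845165378 178.8823012705264
wrist
knob angles []
ramekin 9858 [0.5325 0.0718 0.04  ] 0.06753998682240192 178.49830685222085
```

View pics/w2.png

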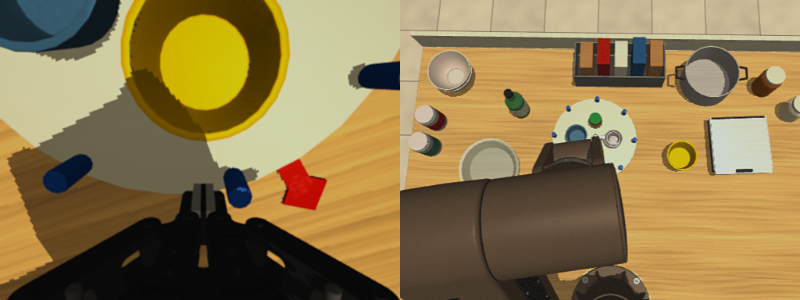

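The knob at (237,187) sits against the fingers, and the tray turns with the ramekin, which now bears 178.7°. The red pointer is at (305,187); about 14° remain.

```bash
python3 - <<'E'
from h import *; from workcell import ctrl
np.set_printoptions(precision=4,suppress=True)
a=np.array([.600,.070])
for n in ("top0","scene0","wrist2"):
    r=analyse(dict(np.load(n+".npz")),(.33,.85,-.15,.2))["red"]; q=r[:,:2].mean(0)-a; print(n,len(r),r.mean(0),np.degrees(np.arctan2(q[1],q[0]))%360)
s=ctrl.read_state(); th=np.radians([170,172,174,176,178,180,181.5,182.5])
print(shifts(s,np.c_[a[0]+.152*np.cos(th),a[1]+.152*np.sin(th),np.full(len(th),.038)]).tolist())
E
```

```text
top0 138 [0.416  0.0264 0.0042] 193.33918083726644
scene0 24 [0.4115 0.0243 0.0047] 193.6252957463156
wrist2 2342 [0.4133 0.0256 0.0034] 193.36493692918316
[[0.1, 0.6, 0.0], [0.2, 1.1, 0.0], [0.3, 1.6, 0.0], [0.4, 2.1, 0.0], [0.6, 2.6, 0.0], [0.7, 3.1, 0.0], [0.9, 3.5, 0.0], [1.0, 3.7, 0.0]]
```

Scaled: -10 cm / 100 = -0.1, 3.5 cm / 100 = 0.035.

Request:
{"api": "arm_command", "payload": {
  "increments": "0.001 0.006 0 0 0 0 -1; 0.002 0.011 0 0 0 0 -1; 0.003 0.016 0 0 0 0 -1; 0.004 0.021 0 0 0 0 -1; 0.006 0.026 0 0 0 0 -1; 0.007 0.031 0 0 0 0 -1; 0.009 0.035 0 0 0 0 -1; 0.01 0.0375 0 0 0 0 -1; 0.01 0.0375 0 0 0 0 -1; 0.007 0.032 0 0 0 0 -1; 0.004 0.025 0 0 0 0 -1; 0.002 0.02 0 0 0 0 -1; 0.002 0.02 0 0 0 0 -1; 0.002 0.02 -0.02 0 0 0 -1; 0.002 0.02 -0.04 0 0 0 -1; 0.002 0.02 -0.07 0 0 0 -1; 0.002 0.02 -0.1 0 0 0 -1; 0.002 0.02 -0.1 0 0 0 -1"
}}

```text
time: 8.25
tcp_pos: [0.4486, 0.0828, 0.1414]
tcp_rot: [-3.139, -0.005, -0.348]
ft_force: [0.6, 0.5, -0.5]
opening: 0.0001
gripper_force: 0.0
```

```bash
python3 - <<'E'
from h import *; from workcell import ctrl
np.set_printoptions(precision=4,suppress=True)
s=ctrl.read_state(); a=np.array([.600,.070]); print(s['time'],s['tcp_pos'],s['ft_force'])
for n in ("top","scene","wrist"):
    c=ctrl.capture(n); np.savez(n+"3.npz",**c); o=analyse(c); k=o["knobs"]; print(n)
    if len(k):
        q=k[:,:2]-a; m=abs(np.hypot(*q.T)-.15)<.012; print("knob angles",np.degrees(np.arctan2(q[m,1],q[m,0]))%360)
    Y=o["yellow"]; Y=Y[(np.hypot(*(Y[:,:2]-a).T)<.12)&(Y[:,2]>.055)]
    if len(Y)>20:
        f=circ(cv2.convexHull(Y[:,:2].astype(np.float32))[:,0],.040); q=f[:2]-a; print("ramekin",len(Y),f,np.hypot(*q),np.degrees(np.arctan2(q[1],q[0]))%360)
P=s['tcp_pos']; b=np.array([.50,.10,.25]); print(shifts(s,[b,[.58,-.10,.25],[.5,-.33,.25]]).tolist())
E
```

```text
8.25 [0.4486 0.0828 0.1414] [ 0.5769  0.5347 -0.5091]
top
knob angles [ 11.8368 326.5531  57.0134 281.6791 236.1759]
scene
knob angles [145.3198 100.4504 283.9014  54.3374 327.7499  10.3465]
ramekin 99 [0.5396 0.0556 0.04  ] 0.06204117925027748 193.3785130304539
wrist
knob angles []
ramekin 3539 [0.5348 0.0547 0.04  ] 0.06695053405857893 193.2362174751933
[[4.3, -3.4, -10.8], [18.6, 12.7, -10.8], [19.0, 37.0, -10.9]]
```

Ramekin bearing is 193.3° against a pointer bearing of 193.4°. Raising the hand and moving it aside for a last clear look.

Scaled: 37 cm / 100 = 0.37, 18.6 cm / 100 = 0.186.

Request:
{"api": "arm_command", "payload": {
  "increments": "0 0 -0.03 0 0 0 -1; 0.01 -0.008 -0.06 0 0 0 -1; 0.03 -0.02 -0.09 0 0 0 -1; 0.043 -0.03 -0.11 0 0 0 -1; 0.07 0 -0.11 0 0 0 -1; 0.1 0.03 -0.11 0 0 0 -1; 0.13 0.065 -0.11 0 0 0 -1; 0.16 0.1 -0.11 0 0 0 -1; 0.186 0.13 -0.11 0 0 0 -1; 0.186 0.17 -0.11 0 0 0 -1; 0.187 0.21 -0.11 0 0 0 -1; 0.188 0.25 -0.11 0 0 0 -1; 0.189 0.29 -0.11 0 0 0 -1; 0.19 0.33 -0.11 0 0 0 -1; 0.19 0.37 -0.11 0 0 0 -1; 0.19 0.37 -0.11 0 0 0 -1; 0.19 0.37 -0.11 0 0 0 -1"
}}

```text
time: 10.1
tcp_pos: [0.4982, -0.3305, 0.2466]
tcp_rot: [-3.141, 0.002, -0.35]
ft_force: [0.1, 1.1, 0.4]
opening: -0.0002
gripper_force: 0.0
```

```bash
python3 - <<'E'
from h import *; from workcell import ctrl
np.set_printoptions(precision=4,suppress=True)
s=ctrl.read_state(); print(s['time'],s['tcp_pos'],s['ft_force'],abs(s['qd']).max())
c=ctrl.capture("top"); o=analyse(c); k=o["knobs"]; a=circ(k[abs(np.hypot(k[:,0]-.6,k[:,1]-.07)-.15)<.012],.15)[:2]
Y=o["yellow"]; Y=Y[(np.hypot(*(Y[:,:2]-a).T)<.12)&(Y[:,2]>.055)]; f=circ(cv2.convexHull(Y[:,:2].astype(np.float32))[:,0])
r=o["red"]; ang=lambda q:np.degrees(np.arctan2(*(q[:2]-a)[::-1]))%360
print("axis",a,"ram",f,ang(f),"red",ang(r.mean(0)))
cv2.imwrite("pics/end.png",cv2.resize(c["image"],(640,480))[:,:,::-1])
E
```

```text
10.1 [ 0.4982 -0.3305  0.2466] [0.0792 1.0954 0.4404] 0.03594842938546259
axis [0.5984 0.0703] ram [0.5357 0.0554 0.0381] 193.40485268139625 red nan<stdin>:7: RuntimeWarning: Mean of empty slice.
  ret = um.true_divide(
```

View pics/end.png

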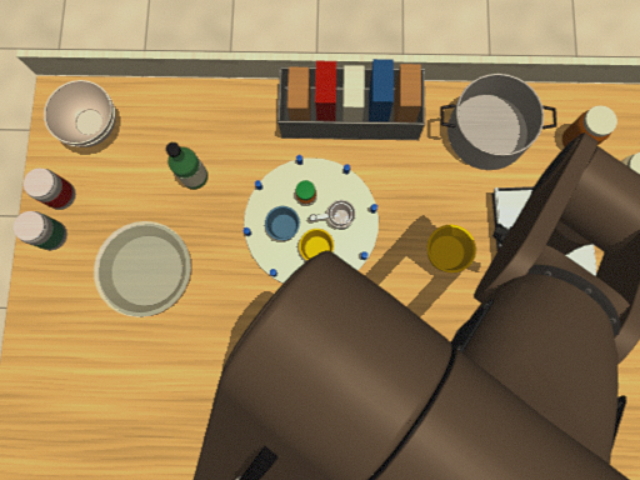

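The tray is at rest with the ramekin at (317,245), bearing 193.4°, the same as the pointer measured before. The dishes are upright and the bystanders are unmoved. The hand is clear, 0.25 m up. Handing in.

```bash
python3 -c "
from workcell import ctrl
print(ctrl.sign_off())"
```

```text
the job is handed in; nothing more can be done
None
```

The yellow ramekin now stands in line with the red pointer (both measured at a bearing of about 193.4°), the tray is at rest, the hand is clear, and the job was handed in at about 10 s without a verdict shown.

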